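# Dial the tip box's code wheels and open its latch

## Task

On the white tip box on the coffee bar, roll the left thumbwheel to 4 and the right one to 2 (left and right as seen from the robot), each number squarely between its red marks; the middle wheel already shows its 5, so do not disturb it. Once the code 4-5-2 is set, and not before, slide the green latch tab fully to the left. Work gently: the wheels bear no more than about 10 N of pressing, the latch about 18 N. Leave the cup and tamper on it and the things around it where they are.

Things in the scene. Friction and masses are not known exactly. Their poses are not given: they have to be found in the camera images.
- tipbox: white steel box bolted to the bar, 230 (x) by 300 (y) by 80 mm tall; origin at the centre of its underside; x points away from the robot, y to its left, z up; yaw within 0.3 rad. On its flat top three thumbwheels at x = 0, y = +50, 0, -50 mm (left, middle, right) with red index marks beside each; green latch tab at x = -80 mm. Over 20 N on box or latch is too hard.
- wheelbank: black strip 90 (x) by 180 mm (y) on the box top with the three thumbwheels in it; origin at the middle of the strip, 80 mm above the bar, axes as the box's. Over 15 N on the wheels is too hard.
- wheel_left (a joint): turn in rad of the left wheel (y = +50 mm of the box). 0 with number 1 on top, between the red marks; number n on top at 0.7 x (n - 1). Grows as the wheel's top is rolled towards the box's +x (away from the robot). End stops at -0.2 and 3.7; no clicks; stays where it is left. Starts at 0.4 to 1.3; number 4 is at 2.1.
- wheel_middle (a joint): turn in rad of the middle wheel (y = 0 of the box). 0 with number 1 on top, between the red marks; number n on top at 0.7 x (n - 1). Grows as the wheel's top is rolled towards the box's +x (away from the robot). End stops at -0.2 and 3.7; no clicks; stays where it is left. Already at number 5, 2.8: leave it.
- wheel_right (a joint): turn in rad of the right wheel (y = -50 mm of the box). 0 with number 1 on top, between the red marks; number n on top at 0.7 x (n - 1). Grows as the wheel's top is rolled towards the box's +x (away from the robot). End stops at -0.2 and 3.7; no clicks; stays where it is left. Starts at 1.6 to 2.6; number 2 is at 0.7.
- left_spot (a point): fixed point of the box over the left wheel's axle, 95 mm above the bar: the average height of a wheel's top. Real tops lie up to 5 mm above or below it, each its own way (worn bearings): feel for it. Each wheel sits on a spring, 2 N per mm, with 4 mm of travel, then hits bottom hard. Pressing with 4 to 7 N turns it surely; over 15 N is too hard.
- right_spot (a point): the same for the right wheel. Wheels are hard plastic, 44 mm across, 20 mm wide, upright, axle level along the box's y; only the upper part shows. Smooth rim without teeth, turned by friction: press a closed fingertip on the top and drag it level along the box's x. 22 mm of drag makes 1 rad, less if it slips; turning takes about 2.3 N along the rim.
- middle_spot (a point): the same for the middle wheel. The numbers on the wheels' rims are bands of colour with dots as on a die: 1 white, 2 yellow, 3 orange, 4 red, 5 blue, 6 green; the rest of the rim is plain grey. Bands are 13 mm wide along the rim, 15 mm apart from centre to centre.
- latch (a joint): travel in m of the green latch tab along the box's +y (to the robot's left): 0 to 0.006 shut, 0.045 fully open at a hard end stop; sliding it takes about 4 N plus 15 N per m/s and it stays where it is left. No force stops it while the code is wrong, but moving it by more than about 10 mm then counts as forcing the lock.
- latch_tab (a point): centre of the green latch tab, 26 mm (box x) by 22 mm (box y), whose top is 24 mm above the box's top; this point lies 13 mm above the box's top (93 mm above the work surface) and moves with the tab. Push it on its right-hand (-y) face or pinch it.
- tamper_mid (a point): steel coffee tamper 54 mm across, 68 mm tall, standing loose on the box top at its far left; point at its middle, half-way up
- cup_mid (a point): white espresso cup 60 mm across, 52 mm tall, standing loose on the box top at its far right; point half-way up its axis
- pitcher_mid (a point): steel milk pitcher 84 mm across, 105 mm tall, on the bar to the left; point half-way up its axis
- timer_mid (a point): black brewing timer 50 by 80 by 22 mm lying on the bar to the right; its centre
- portafilter_mid (a point): portafilter: steel basket 68 mm across, 45 mm tall, with a black handle 155 mm long from its axis, on the bar to the right; point half-way up the basket's axis
- jar_mid (a point): amber glass jar 76 mm across, 130 mm tall, on the bar to the left; point half-way up its axis

How it is judged:
By the outcome, as a careful person would: the job done as asked, in the order asked, and still so for the second after the job is handed in, with the robot touching nothing.
It also fails if it takes over 58 s, if anything falls off the work surface, if the arm or the gripper's body presses on something with over 40 N, if the wrist force passes 120 N, or if a joint passes its speed limit or range.

## Robot

A 7-joint arm with a two-finger parallel gripper is mounted at the origin on the work surface. World frame = base frame: x ahead of the robot, y to its left, z up, the work surface at z = 0. Lengths are in m, angles in rad, forces in N, time in s.
With the tool pointing down it reaches from about 0.425 to 1.025 m from the base axis. Payload 9.4 kg.
Tool frame: the origin (TCP) lies between the finger pads; the fingertips stand 19 mm ahead of it and the grasp point (between the pads) is the TCP; z points along the fingers, y is the line along which they close (so a half turn about z gives the same grasp; the last joint's range is limited). The gripper opens to 85 mm and grips with 20 to 120 N. Pads are 22 mm wide; open, the fingers measure 114 mm over their backs; the gripper's body (76 mm by 85 mm) begins 54 mm behind the grasp point. The pads swing forward as they close: fully open they stand 13 mm farther back than shut.
Start: joints at [-0.077, 0.599, -0.003, 1.599, 0.002, 0.943, -0.08], TCP at [0.725, -0, 0.25] pointing down, gripper open.
Joint ranges: [-2.57, 2.57], [-0.35, 1.97], [-1.29, 1.29], [0.11, 2.56], [-1.05, 4.19], [0.11, 1.86], [-2.63, 2.63]. Speed limits (rad/s): [2.22, 2.22, 3.01, 3.01, 3.14, 3.14, 3.14].

## Interface

Orientations are given as a 3x3 rotation matrix whose columns are the frame's x, y, z axes.
In Python, from station import ctrl, imaging, order gives the robot as it stands.
- The arm moves only by the shell command python3 -m crank 'ROWS'. ROWS is JSON, a list of rows, each an object of numbers: "tx", "ty", "tz": the shift along the tool's x, y, z in mm; "rx", "ry", "rz": the turn, a rotation vector about the tool's x, y, z in degrees; "hand": the closure, from -1 (fully open) to 1 (shut). In form: [{"tx": .., "ty": .., "tz": .., "rx": .., "ry": .., "rz": .., "hand": ..}, ...]. A call has 1 to 12 rows; each row shifts and turns the commanded pose from where the row before left it, along the tool's axes as they then stand; what a row does not reach is not made up. A row lasts 1/8 s, in which the tool goes at most 62.5 mm and 10.7 degrees, less where a joint would pass 70% of its speed; a pose out of reach is approached as far as the arm can. A call is refused whole if a number of a shift passes 62.5 or a number of a turn 10.7, either way. A call with a gripper value outside its range is refused whole. The fingers move at their own pace and stop on an object; the grip force is fixed at half the most. Time passes only in rows, so rows that do not move let the fingers close. It gives the time, the measured TCP pose, the force, the opening and the grip force at its end, in the units of the state.
- ctrl.get_obs(): the state, without advancing time (a new reading comes with each control period).
- imaging.grab_frame(name): name is "scene" or "side" or "wrist"; returns a dict with "frame" (400x640x3 uint8, blue, green, red), "depth" (400x640 float32, m along the optical axis (not along the pixel's ray), 0 where there is no reading), "fov_y" (degrees; the focal length in pixels is half the picture's height over the tangent of half this angle, whatever the lens; pixels are square), "cx", "cy" (the principal point, pixels), "eye" and "attitude" of the camera in the world; the wrist camera has in their place "hand_eye" (4x4, takes a point from camera to tool coordinates, whose origin is the TCP and whose axes are the flange's). Camera axes: x right, y down, z forward; pixel columns grow to the right and rows downward; lengths in m; the calibration is good to about 2 mm. A picture is of the moment at which its call begins: read the wrist's pose just before it.
- order.job_done(): hands the job in; it is judged then, once.
The state is a dict: "t": time; "joint_pos": joint angles; "joint_vel": joint speeds; "tau": joint torques, N m; "tcp_pos": TCP position; "ee_rot": TCP orientation; "contact_force": force on the tool from outside, world axes, zero at the start; "torque": the same for the moment, N m; "width": finger opening in m; "finger_force": force on a finger pad.
Only numpy, scipy, OpenCV 4.12 (cv2) and the standard library are available. Lean on these libraries where they do the work, as an engineer would, in place of code of your own. Each camera call takes 0.05 s, during which the arm holds its last target. There are 200 camera calls.

## Working session

There is one attempt and no reset: what is moved stays moved. The work goes in short steps, Python scripts to look and compute and a shell command to move; the robot and the scene stay as the last step left them, time stands still between calls to the robot, and variables do not carry over. Pictures are saved under pics/ and viewed, at most 10 in all, crops included, and the job is handed in when it is done.

```bash
mkdir -p pics; ls; cat > h.py <<'E'
import numpy as np, cv2
from station import ctrl, imaging, order
def cam(name):
    o=ctrl.get_obs(); d=imaging.grab_frame(name)
    f=200/np.tan(np.radians(d["fov_y"])/2)
    if name=="wrist":
        H=np.array(d["hand_eye"]); R0=np.array(o["ee_rot"]).reshape(3,3); R=R0@H[:3,:3]; p=np.array(o["tcp_pos"])+R0@H[:3,3]
    else:
        R=np.array(d["attitude"]).reshape(3,3); p=np.array(d["eye"])
    return d,f,R,p
def ray(c,u,v,z):
    d,f,R,p=c; r=R@np.array([(u-d["cx"])/f,(v-d["cy"])/f,1.]); return p+r*(z-p[2])/r[2]
def cloud(c):
    d,f,R,p=c; D=d["depth"]; v,u=np.mgrid[:400,:640]
    return np.stack([(u-d["cx"])/f*D,(v-d["cy"])/f*D,D],-1)@R.T+p
E
python3 - <<'E'
from h import *
o=ctrl.get_obs(); print({k:np.round(o[k],3).tolist() for k in o})
for n in("scene","wrist"):
    c=cam(n); cv2.imwrite(f"pics/{n}0.png",c[0]["frame"]); print(n,c[1],c[3],c[2].round(3).tolist())
    np.savez(f"{n}0.npz",f=c[0]["frame"],P=cloud(c),D=c[0]["depth"])
E
```

```text
pics
{'t': 0.0, 'joint_pos': [-0.077, 0.6, -0.003, 1.6, 0.002, 0.943, -0.08], 'joint_vel': [0.001, -0.001, 0.001, 0.001, -0.001, 0.001, 0.001], 'tau': [-0.001, -77.644, 1.565, -25.8, 0.012, 0.009, 0.0], 'tcp_pos': [0.725, -0.0, 0.249], 'ee_rot': [[-0.0, 1.0, -0.002], [1.0, 0.0, -0.0], [-0.0, -0.002, -1.0]], 'contact_force': [0.824, -0.271, -0.721], 'torque': [-0.009, -0.011, -0.0], 'finger_force': 0.0, 'width': 0.085}
scene 403.87504333787086 [1.09363744 0.19505128 1.06554539] [[-0.328, 0.81, -0.486], [0.945, 0.287, -0.159], [0.01, -0.511, -0.859]]
wrist 303.90791653788284 [0.72547073 0.06737261 0.37328161] [[1.0, 0.001, -0.002], [-0.0, -0.963, -0.268], [-0.002, 0.268, -0.963]]
```

View pics/scene0.png

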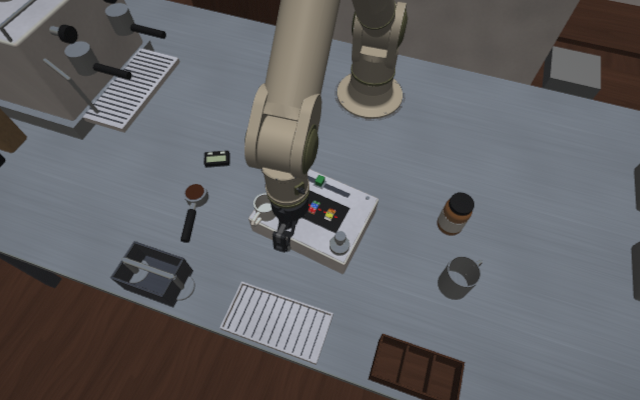

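View pics/wrist0.png

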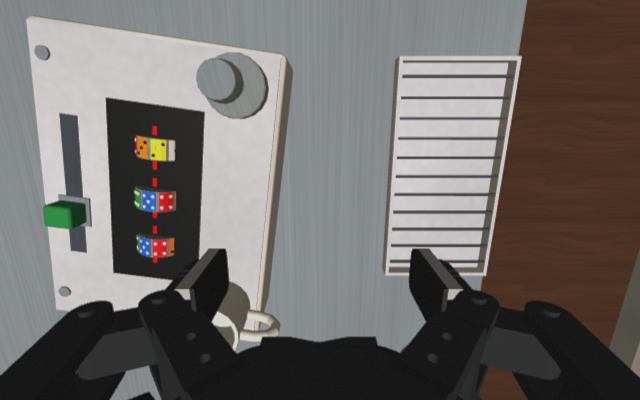

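The wrist picture shows the strip with corners about (107,98), (204,112), (190,282) and (113,270). The left wheel at (155,149) shows orange and yellow, the middle one blue, and the right one at (155,246) blue and red. The green tab is at (65,214), and the cup is under the gripper's left finger.

```bash
python3 - <<'E'
from h import *
c=cam("wrist"); im=c[0]["frame"]; P=cloud(c); hsv=cv2.cvtColor(im,cv2.COLOR_BGR2HSV)
# strip by black contour
blk=((hsv[...,2]<60)).astype(np.uint8); blk[:,:100]=0; blk[290:]=0; blk[:,212:]=0
blk=cv2.morphologyEx(blk,cv2.MORPH_CLOSE,np.ones((25,25)))
# left edge line and top edge line fits
L=[(np.argmax(blk[v]),v) for v in range(125,250,5)]
T=[(u,np.argmax(blk[:,u])) for u in range(120,195,5)]
p=np.array([ray(c,u,v,.08) for u,v in L]); q=np.array([ray(c,u,v,.08) for u,v in T])
a=np.polyfit(p[:,1],p[:,0],1); b=np.polyfit(q[:,0],q[:,1],1); print("yaw",-np.arctan(a[0]),np.arctan(b[0]), p[[0,-1]],q[[0,-1]])
yaw=(-np.arctan(a[0])+np.arctan(b[0]))/2
# corner = intersection
x=(a[0]*b[1]+a[1])/(1-a[0]*b[0]); y=b[0]*x+b[1]
R=np.array([[np.cos(yaw),-np.sin(yaw)],[np.sin(yaw),np.cos(yaw)]])
C=np.array([x,y])-R@[-.045,.09]; print("centre",C,"yaw",yaw)
red=cv2.inRange(hsv,(0,150,120),(8,255,255))|cv2.inRange(hsv,(172,150,120),(180,255,255))
n,l,s,ce=cv2.connectedComponentsWithStats(red)
for i in range(1,n):
    if s[i,4]>8: w=ray(c,*ce[i],.08); print("red",s[i],w.round(4),(R.T@(w[:2]-C)*1e3).round(1))
g=cv2.inRange(hsv,(45,120,50),(80,255,255)); g[:,100:]=0; u=P[g>0]; t=u[u[:,2]>.1]; print("green",len(u),np.median(t,0),R.T@(np.median(t,0)[:2]-C))
for n,yy in(("L",.05),("M",0),("R",-.05)):
    w=C+R@[0,yy]; m=np.hypot(P[...,0]-w[0],P[...,1]-w[1])<.008; m&=P[...,2]>.085; print(n,w,P[m][:,2].size,np.percentile(P[m][:,2],[50,95]) if m.any() else 0)
big=cv2.resize(im[110:270,100:220],None,fx=4,fy=4,interpolation=cv2.INTER_CUBIC)[:600]; cv2.imwrite("pics/z1.png",big)
E
```

```text
yaw -0.13924568608330384 -0.14374209371293326 [[ 0.52757318  0.05957693  0.08      ]
 [ 0.51019909 -0.06218017  0.08      ]] [[0.54274385 0.08185879 0.08      ]
 [0.60597596 0.07216542 0.08      ]]
centre [ 0.56247338 -0.01213166] yaw -0.14149388989811856
red [152 126   5   9  44] [0.5702 0.0551 0.08  ] [-1.9 67.6]
red [136 141   1   9   9] [0.5509 0.0411 0.08  ] [-19.  51.]
red [153 161   4   9  36] [0.5658 0.0219 0.08  ] [-1.5 34.1]
red [153 178   4   9  36] [0.5633 0.005  0.08  ] [-1.6 17.1]
red [159 192  14  20 209] [ 0.5715 -0.0149  0.08  ] [ 9.4 -1.5]
red [153 212   4   6  24] [ 0.5585 -0.0286  0.08  ] [ -1.6 -16.9]
red [153 226   4   8  32] [ 0.5561 -0.0449  0.08  ] [ -1.7 -33.3]
red [153 239  14  24 217] [ 0.5578 -0.0671  0.08  ] [  3.1 -55.1]
green 906 [ 0.48237148 -0.02217691  0.10392452] [-0.0778848  -0.02124101]
L [0.56952449 0.03736866] 240 [0.09032995 0.09162318]
M [ 0.56247338 -0.01213166] 209 [0.09309616 0.09434945]
R [ 0.55542227 -0.06163199] 185 [0.09074897 0.09185866]
```

View pics/z1.png

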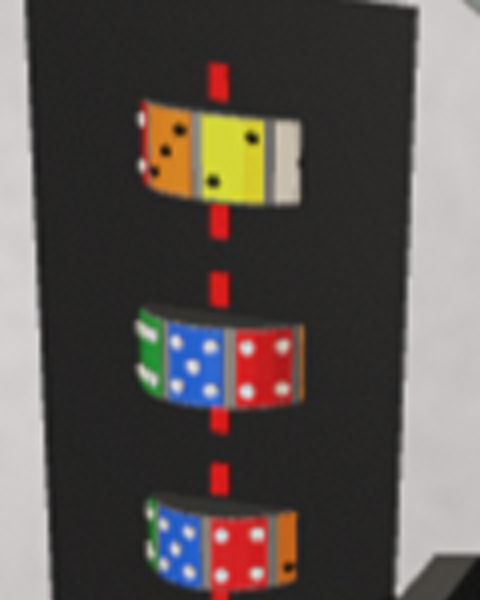

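The left wheel sits past yellow (about 1.1 rad) and the right one past red (about 2.5 rad). Depth puts the tops at about 91.5 and 92 mm. The red marks show my strip centre is 1.7 mm too far in x, so I'll correct that. Moving above the left wheel, hand shut and aligned with the box.

```bash
python3 -m crank '[{"rz":8.1,"hand":1},{"ty":-33.4,"tx":3,"hand":1},{"ty":-33.4,"tx":3,"hand":1},{"ty":-33.4,"tx":3,"hand":1},{"ty":-33.4,"tx":3,"hand":1},{"ty":-33.4,"tx":3,"hand":1},{"tz":30,"hand":1},{"tz":30,"hand":1},{"tz":30,"hand":1},{"tz":20,"hand":1},{"tz":8,"hand":1},{"hand":1}]'
cat >> h.py <<'E'
yaw=-.1415; C=np.array([.5608,-.0119]); RB=np.array([[np.cos(yaw),-np.sin(yaw)],[np.sin(yaw),np.cos(yaw)]])
def st():
    o=ctrl.get_obs(); p=np.array(o["tcp_pos"]); b=RB.T@(p[:2]-C)*1e3; F=np.array(o["contact_force"]); 
    print("t",round(o["t"],2),"box mm",b.round(1),"tipz",round(p[2]*1e3-19,1),"Fbox",(RB.T@F[:2]).round(2),F[2].round(2),"yaw",np.degrees(np.arctan2(o["ee_rot"][1][1],o["ee_rot"][0][1])).round(2))
E
python3 -c "
from h import *
st()
c=cam('side'); cv2.imwrite('pics/side1.png',c[0]['frame'])"
```

```text
t 0.15 box mm [160.6  34.9] tipz 230.6 Fbox [0.03 0.29] -0.71 yaw 0.0invalid input at $[0]: expected keys tx, ty, tz, rx, ry, rz, hand
```

View pics/side1.png

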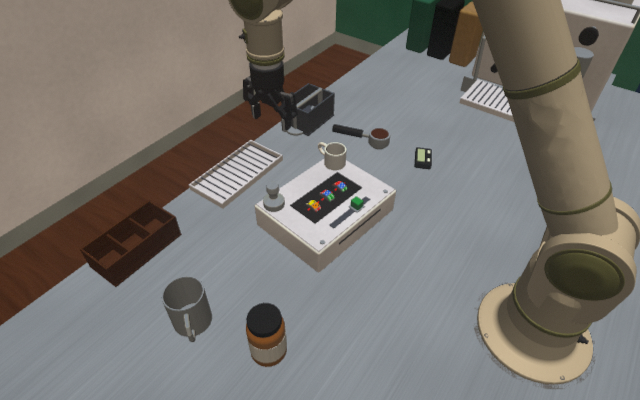

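The call was refused because every key is required. The side view shows the box clear, with tamper and cup at its far side (273,195) and (333,155). Sending the same move with full rows.

```bash
python3 -m crank '[{"tx":0,"ty":0,"tz":0,"rx":0,"ry":0,"rz":8.1,"hand":1},{"tx":3,"ty":-33.4,"tz":0,"rx":0,"ry":0,"rz":0,"hand":1},{"tx":3,"ty":-33.4,"tz":0,"rx":0,"ry":0,"rz":0,"hand":1},{"tx":3,"ty":-33.4,"tz":0,"rx":0,"ry":0,"rz":0,"hand":1},{"tx":3,"ty":-33.4,"tz":0,"rx":0,"ry":0,"rz":0,"hand":1},{"tx":3,"ty":-33.4,"tz":0,"rx":0,"ry":0,"rz":0,"hand":1},{"tx":0,"ty":0,"tz":30,"rx":0,"ry":0,"rz":0,"hand":1},{"tx":0,"ty":0,"tz":30,"rx":0,"ry":0,"rz":0,"hand":1},{"tx":0,"ty":0,"tz":30,"rx":0,"ry":0,"rz":0,"hand":1},{"tx":0,"ty":0,"tz":20,"rx":0,"ry":0,"rz":0,"hand":1},{"tx":0,"ty":0,"tz":8,"rx":0,"ry":0,"rz":0,"hand":1},{"tx":0,"ty":0,"tz":0,"rx":0,"ry":0,"rz":0,"hand":1}]'
python3 - <<'E'
from h import *
st()
c=cam('wrist'); im=c[0]['frame']; cv2.imwrite('pics/w2.png',im); P=cloud(c)
for n,yy in(("L",.05),("M",0),("R",-.05)):
    w=C+RB@[0,yy]; m=np.hypot(P[...,0]-w[0],P[...,1]-w[1])<.008; m&=P[...,2]>.085; m&=P[...,2]<.105; print(n,w,m.sum(),np.percentile(P[m][:,2],[50,95]) if m.any() else 0)
E
```

```text
t: 1.7
tcp_pos: [0.5617, 0.0383, 0.1321]
ee_rot: [[0.141, 0.99, -0.001], [0.99, -0.141, -0.0], [-0.0, -0.001, -1.0]]
contact_force: [0.1, -0.7, -0.4]
width: 0.0002
finger_force: 0.0
t 1.7 box mm [-6.2 49.9] tipz 113.1 Fbox [ 0.18 -0.67] -0.45 yaw -8.1
L [0.56785141 0.03760028] 359 [0.0903178  0.09164993]
M [ 0.5608 -0.0119] 13 [0.09333946 0.09393924]
R [ 0.55374859 -0.06140028] 0 0
```

View pics/w2.png

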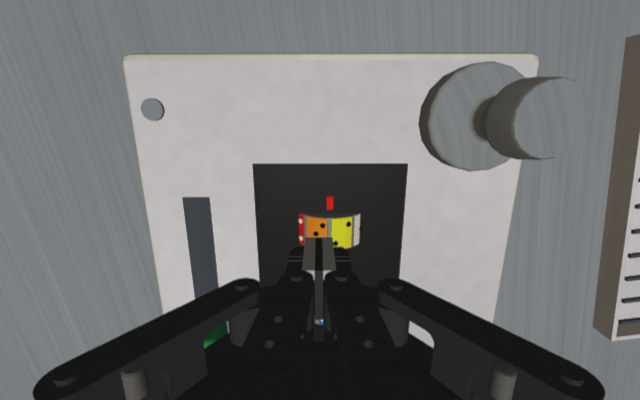

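The left wheel shows the orange/yellow boundary at u=328 and its red mark at u=330, so it is at about 1.0 rad and needs about 24 mm of drag. The top is at about 91.6 mm again. Lowering onto it.

```bash
python3 -m crank '[{"tx":0,"ty":0,"tz":10,"rx":0,"ry":0,"rz":0,"hand":1},{"tx":0,"ty":0,"tz":8,"rx":0,"ry":0,"rz":0,"hand":1},{"tx":0,"ty":0,"tz":2.5,"rx":0,"ry":0,"rz":0,"hand":1},{"tx":0,"ty":0,"tz":1.5,"rx":0,"ry":0,"rz":0,"hand":1},{"tx":0,"ty":0,"tz":1,"rx":0,"ry":0,"rz":0,"hand":1},{"tx":0,"ty":0,"tz":0,"rx":0,"ry":0,"rz":0,"hand":1}]' >/dev/null
python3 -c "
from h import *
st()"
```

```text
t 2.5 box mm [-6.1 49.9] tipz 90.4 Fbox [-0.63 -0.19] 0.07 yaw -8.1
```

```bash
python3 -m crank '[{"tx":0,"ty":0,"tz":1,"rx":0,"ry":0,"rz":0,"hand":1},{"tx":0,"ty":0,"tz":0,"rx":0,"ry":0,"rz":0,"hand":1}]' >/dev/null; python3 -c "
from h import *
st()"
python3 -m crank '[{"tx":0,"ty":0,"tz":1,"rx":0,"ry":0,"rz":0,"hand":1},{"tx":0,"ty":0,"tz":0,"rx":0,"ry":0,"rz":0,"hand":1}]' >/dev/null; python3 -c "
from h import *
st()"
```

```text
t 2.75 box mm [-6.  49.9] tipz 89.4 Fbox [-0.61 -0.67] 2.09 yaw -8.1
t 3.0 box mm [-6.  49.9] tipz 88.4 Fbox [0.12 0.09] 4.24 yaw -8.1
```

```bash
python3 -m crank '[{"tx":0,"ty":0,"tz":0.5,"rx":0,"ry":0,"rz":0,"hand":1},{"tx":0,"ty":2,"tz":0,"rx":0,"ry":0,"rz":0,"hand":1},{"tx":0,"ty":2,"tz":0,"rx":0,"ry":0,"rz":0,"hand":1},{"tx":0,"ty":2,"tz":0,"rx":0,"ry":0,"rz":0,"hand":1},{"tx":0,"ty":2,"tz":0,"rx":0,"ry":0,"rz":0,"hand":1},{"tx":0,"ty":2,"tz":0,"rx":0,"ry":0,"rz":0,"hand":1},{"tx":0,"ty":2,"tz":0,"rx":0,"ry":0,"rz":0,"hand":1}]' >/dev/null; python3 - <<'E'
from h import *
st()
c=cam('wrist'); np.savez('w3.npz',f=c[0]['frame'],R=c[2],p=c[3])
im=c[0]['frame'][180:260,270:390]; cv2.imwrite('pics/w3.png',cv2.resize(im,None,fx=5,fy=5,interpolation=cv2.INTER_CUBIC))
E
```

```text
t 3.88 box mm [ 5.5 49.9] tipz 87.7 Fbox [-2.02 -0.16] 4.99 yaw -8.09
```

View pics/w3.png

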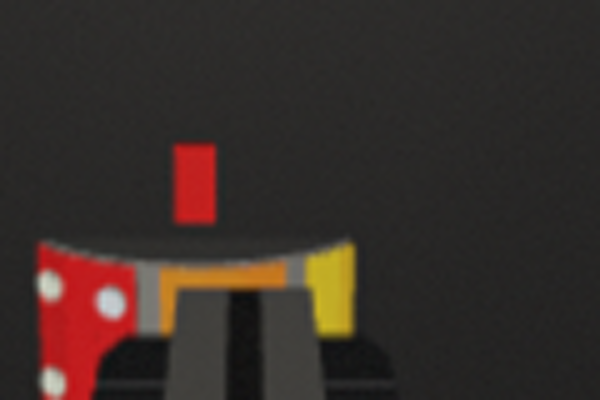

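The tip dragged cleanly: orange is now just past the mark. Computing the angle by casting pixel rays onto the rim cylinder, with zero at the red mark.

```bash
cat >> h.py <<'E'
H={'white':None,'yellow':(24,34),'orange':(9,20),'red':(174,4),'blue':(100,125),'green':(45,80)}
N=['white','yellow','orange','red','blue','green']
def wheel(yc,top,ylo,yhi,img,cx,cy,f,R,p):
    """turn of wheel from pixels with box y in (ylo,yhi) mm relative to wheel centre yc"""
    hsv=cv2.cvtColor(img,cv2.COLOR_BGR2HSV); v,u=np.mgrid[:400,:640]
    r=np.stack([(u-cx)/f,(v-cy)/f,np.ones_like(u,float)],-1)@R.T
    B=np.eye(3); B[:2,:2]=RB; r=r@B; q=B.T@(p-np.array([*C,0]))
    s=(.08-q[2])/r[...,2]; g=(q+r*s[...,None])*1e3
    hu,sa,va=[hsv[...,i].astype(int) for i in range(3)]
    red=((hu>173)|(hu<5))&(sa>140)&(va>90)
    k=red&(abs(g[...,0])<5)&(abs(abs(g[...,1]-yc)-17)<5)
    x0=g[k][:,0].mean() if k.sum()>5 else 0.; print("mark px",k.sum(),"x0",x0.round(2),"y",(g[k][:,1].mean() if k.any() else 0))
    zc=top/1e3-.022; x=q[0]-x0/1e3; z=q[2]-zc
    a=r[...,0]**2+r[...,2]**2; b=x*r[...,0]+z*r[...,2]; c=x*x+z*z-.022**2; D=b*b-a*c; ok=D>0
    s=(-b-np.sqrt(np.where(ok,D,0)))/a; X=x+s*r[...,0]; Z=z+s*r[...,2]; Y=(q[1]+s*r[...,1])*1e3-yc
    ph=np.arctan2(X,Z); ok&=(Y>ylo)&(Y<yhi)&(abs(ph)<.75)
    for i,n in enumerate(N):
        if n=='white': continue
        lo,hi=H[n]; m=((hu>=lo)&(hu<=hi)) if lo<hi else ((hu>=lo)|(hu<=hi))
        m=m&ok&(sa>120)&(va>60)
        if m.sum()>12:
            l,h=np.percentile(ph[m],[2,98]); print(n,m.sum(),"phi",l.round(3),h.round(3),"turn from lo/hi edge",(.7*i+l+.295).round(3),(.7*i+h-.295).round(3))
def look(yc,top,ylo,yhi):
    c=cam('wrist'); d=c[0]; wheel(yc,top,ylo,yhi,d['frame'],d['cx'],d['cy'],c[1],c[2],c[3]); return c
E
python3 - <<'E'
from h import *
look(50,87.9,5.5,9.5)
E
python3 -m crank '[{"tx":0,"ty":0,"tz":-6,"rx":0,"ry":0,"rz":0,"hand":1},{"tx":0,"ty":-12,"tz":-1,"rx":0,"ry":0,"rz":0,"hand":1},{"tx":0,"ty":0,"tz":0,"rx":0,"ry":0,"rz":0,"hand":1}]' >/dev/null;  python3 - <<'E'
from h import *
st(); look(50,90.6,5.5,9.5)
E
```

```text
mark px 141 x0 1.07 y 67.07396846491056
yellow 40 phi 0.574 0.73 turn from lo/hi edge 1.569 1.135
orange 73 phi -0.13 0.438 turn from lo/hi edge 1.565 1.543
red 90 phi -0.724 -0.272 turn from lo/hi edge 1.671 1.533
t 4.35 box mm [-7.5 49.8] tipz 94.8 Fbox [-0.29 -0.75] -0.18 yaw -8.08
mark px 131 x0 1.12 y 67.19347384192882
yellow 39 phi 0.574 0.749 turn from lo/hi edge 1.569 1.154
orange 149 phi -0.134 0.432 turn from lo/hi edge 1.561 1.537
red 84 phi -0.702 -0.278 turn from lo/hi edge 1.693 1.527
```

The left wheel is at 1.55 rad and needs 0.55 rad (about 12 mm) more. Second stroke.

```bash
python3 -m crank '[{"tx":0,"ty":1,"tz":3,"rx":0,"ry":0,"rz":0,"hand":1},{"tx":0,"ty":0,"tz":2,"rx":0,"ry":0,"rz":0,"hand":1},{"tx":0,"ty":0,"tz":1.8,"rx":0,"ry":0,"rz":0,"hand":1},{"tx":0,"ty":0,"tz":0,"rx":0,"ry":0,"rz":0,"hand":1},{"tx":0,"ty":2,"tz":0,"rx":0,"ry":0,"rz":0,"hand":1},{"tx":0,"ty":2,"tz":0,"rx":0,"ry":0,"rz":0,"hand":1},{"tx":0,"ty":2,"tz":0,"rx":0,"ry":0,"rz":0,"hand":1},{"tx":0,"ty":2,"tz":0,"rx":0,"ry":0,"rz":0,"hand":1},{"tx":0,"ty":2,"tz":0,"rx":0,"ry":0,"rz":0,"hand":1},{"tx":0,"ty":2,"tz":0,"rx":0,"ry":0,"rz":0,"hand":1},{"tx":0,"ty":0,"tz":0,"rx":0,"ry":0,"rz":0,"hand":1}]' >/dev/null;  python3 - <<'E'
from h import *
st(); look(50,88,5.5,9.5)
E
```

```text
t 5.78 box mm [ 7.3 49.9] tipz 88.0 Fbox [-0.89  1.18] 3.97 yaw -8.1
mark px 142 x0 0.99 y 67.01313157307996
orange 56 phi 0.414 0.729 turn from lo/hi edge 2.109 1.834
red 95 phi -0.298 0.29 turn from lo/hi edge 2.097 2.095
blue 55 phi -0.733 -0.424 turn from lo/hi edge 2.362 2.081
```

The left wheel is at 2.097. Lifting and crossing to the right wheel at height.

```bash
python3 -m crank '[{"tx":0,"ty":0,"tz":-12,"rx":0,"ry":0,"rz":0,"hand":1},{"tx":0,"ty":0,"tz":-18,"rx":0,"ry":0,"rz":0,"hand":1},{"tx":-25,"ty":0,"tz":0,"rx":0,"ry":0,"rz":0,"hand":1},{"tx":-25,"ty":0,"tz":0,"rx":0,"ry":0,"rz":0,"hand":1},{"tx":-25,"ty":0,"tz":0,"rx":0,"ry":0,"rz":0,"hand":1},{"tx":-25,"ty":0,"tz":0,"rx":0,"ry":0,"rz":0,"hand":1},{"tx":0,"ty":0,"tz":10,"rx":0,"ry":0,"rz":0,"hand":1},{"tx":0,"ty":0,"tz":0,"rx":0,"ry":0,"rz":0,"hand":1}]' >/dev/null;  python3 - <<'E'
from h import *
st(); c=look(-50,91.5,4,9.5); look(0,94,-9,9)
P=cloud(c); w=C+RB@[0.001,-.043]; m=(np.hypot(P[...,0]-w[0],P[...,1]-w[1])<.006)&(P[...,2]>.085)&(P[...,2]<.1); print(m.sum(),np.percentile(P[m][:,2],[50,95]) if m.any() else 0)
E
```

```text
t 6.83 box mm [  6.7 -49.4] tipz 107.5 Fbox [-0.22  0.13] -0.04 yaw -8.08
mark px 116 x0 0.96 y -32.945147537408324
red 142 phi 0.127 0.7 turn from lo/hi edge 2.522 2.505
blue 139 phi -0.579 -0.001 turn from lo/hi edge 2.516 2.504
mark px 231 x0 1.05 y 2.6147010610793457
red 343 phi 0.356 0.731 turn from lo/hi edge 2.751 2.536
blue 665 phi -0.287 0.283 turn from lo/hi edge 2.808 2.788
green 245 phi -0.738 -0.412 turn from lo/hi edge 3.057 2.793
338 [0.09075059 0.09196989]
```

The middle wheel reads 2.80 as it should, which validates the method. The right wheel is at 2.51, so it needs −1.81 rad, about 40 mm toward the robot. Feeling for its top.

```bash
python3 -m crank '[{"tx":0,"ty":0,"tz":10,"rx":0,"ry":0,"rz":0,"hand":1},{"tx":0,"ty":0,"tz":5,"rx":0,"ry":0,"rz":0,"hand":1},{"tx":0,"ty":0,"tz":2.5,"rx":0,"ry":0,"rz":0,"hand":1},{"tx":0,"ty":0,"tz":0,"rx":0,"ry":0,"rz":0,"hand":1}]' >/dev/null; python3 -c "
from h import *
st()"
python3 -m crank '[{"tx":0,"ty":0,"tz":1.3,"rx":0,"ry":0,"rz":0,"hand":1},{"tx":0,"ty":0,"tz":0,"rx":0,"ry":0,"rz":0,"hand":1}]' >/dev/null; python3 -c "
from h import *
st()"
```

```text
t 7.42 box mm [  6.7 -49.9] tipz 90.3 Fbox [ 0.24 -0.09] 1.35 yaw -8.09
t 7.67 box mm [  6.9 -50. ] tipz 89.3 Fbox [-1.27  0.42] 2.83 yaw -8.1
```

```bash
python3 -m crank '[{"tx":0,"ty":0,"tz":1,"rx":0,"ry":0,"rz":0,"hand":1},{"tx":0,"ty":0,"tz":0,"rx":0,"ry":0,"rz":0,"hand":1},{"tx":0,"ty":-2.2,"tz":0,"rx":0,"ry":0,"rz":0,"hand":1},{"tx":0,"ty":-2.2,"tz":0,"rx":0,"ry":0,"rz":0,"hand":1},{"tx":0,"ty":-2.2,"tz":0,"rx":0,"ry":0,"rz":0,"hand":1},{"tx":0,"ty":-2.2,"tz":0,"rx":0,"ry":0,"rz":0,"hand":1},{"tx":0,"ty":-2.2,"tz":0,"rx":0,"ry":0,"rz":0,"hand":1},{"tx":0,"ty":-2.2,"tz":0,"rx":0,"ry":0,"rz":0,"hand":1},{"tx":0,"ty":0,"tz":0,"rx":0,"ry":0,"rz":0,"hand":1}]' >/dev/null; python3 -c "
from h import *
st(); look(-50,88.5,5.5,9.5)"
```

```text
t 8.8 box mm [ -6.8 -50.1] tipz 88.1 Fbox [1.07 0.79] 4.68 yaw -8.09
mark px 135 x0 1.3 y -32.85339490851937
orange 132 phi 0.209 0.744 turn from lo/hi edge 1.904 1.849
red 75 phi -0.506 0.069 turn from lo/hi edge 1.889 1.874
blue 13 phi -0.744 -0.648 turn from lo/hi edge 2.351 1.857
```

```bash
python3 -m crank '[{"tx":0,"ty":0,"tz":-7,"rx":0,"ry":0,"rz":0,"hand":1},{"tx":0,"ty":14,"tz":0,"rx":0,"ry":0,"rz":0,"hand":1},{"tx":0,"ty":0,"tz":3.5,"rx":0,"ry":0,"rz":0,"hand":1},{"tx":0,"ty":0,"tz":2,"rx":0,"ry":0,"rz":0,"hand":1},{"tx":0,"ty":0,"tz":1.5,"rx":0,"ry":0,"rz":0,"hand":1},{"tx":0,"ty":0,"tz":0,"rx":0,"ry":0,"rz":0,"hand":1},{"tx":0,"ty":-2.6,"tz":0,"rx":0,"ry":0,"rz":0,"hand":1},{"tx":0,"ty":-2.6,"tz":0,"rx":0,"ry":0,"rz":0,"hand":1},{"tx":0,"ty":-2.6,"tz":0,"rx":0,"ry":0,"rz":0,"hand":1},{"tx":0,"ty":-2.6,"tz":0,"rx":0,"ry":0,"rz":0,"hand":1},{"tx":0,"ty":-2.6,"tz":0,"rx":0,"ry":0,"rz":0,"hand":1},{"tx":0,"ty":0,"tz":0,"rx":0,"ry":0,"rz":0,"hand":1}]' >/dev/null; python3 -c "
from h import *
st(); look(-50,88.5,5.5,9.5)"
```

```text
t 10.35 box mm [ -5.8 -50.1] tipz 88.2 Fbox [ 1.15 -1.56] 4.76 yaw -8.1
mark px 143 x0 1.41 y -32.73429560434787
yellow 119 phi 0.275 0.729 turn from lo/hi edge 1.27 1.134
orange 85 phi -0.434 0.156 turn from lo/hi edge 1.261 1.261
red 19 phi -0.721 -0.569 turn from lo/hi edge 1.674 1.236
```

```bash
python3 -m crank '[{"tx":0,"ty":0,"tz":-7,"rx":0,"ry":0,"rz":0,"hand":1},{"tx":0,"ty":13,"tz":0,"rx":0,"ry":0,"rz":0,"hand":1},{"tx":0,"ty":0,"tz":3.5,"rx":0,"ry":0,"rz":0,"hand":1},{"tx":0,"ty":0,"tz":2,"rx":0,"ry":0,"rz":0,"hand":1},{"tx":0,"ty":0,"tz":1.5,"rx":0,"ry":0,"rz":0,"hand":1},{"tx":0,"ty":0,"tz":0,"rx":0,"ry":0,"rz":0,"hand":1},{"tx":0,"ty":-2.4,"tz":0,"rx":0,"ry":0,"rz":0,"hand":1},{"tx":0,"ty":-2.4,"tz":0,"rx":0,"ry":0,"rz":0,"hand":1},{"tx":0,"ty":-2.4,"tz":0,"rx":0,"ry":0,"rz":0,"hand":1},{"tx":0,"ty":-2.4,"tz":0,"rx":0,"ry":0,"rz":0,"hand":1},{"tx":0,"ty":-2.2,"tz":0,"rx":0,"ry":0,"rz":0,"hand":1},{"tx":0,"ty":0,"tz":0,"rx":0,"ry":0,"rz":0,"hand":1}]' >/dev/null; python3 -c "
from h import *
st(); look(-50,88.5,5.5,9.5)"
```

```text
t 11.9 box mm [ -4.5 -50. ] tipz 88.2 Fbox [1.35 0.79] 4.72 yaw -8.09
mark px 149 x0 1.22 y -32.78072197553418
yellow 89 phi -0.269 0.299 turn from lo/hi edge 0.726 0.704
orange 57 phi -0.728 -0.411 turn from lo/hi edge 0.967 0.694
```

The right wheel is at 0.71. Lifting, moving to the right of the latch tab, and checking all three wheels from above.

```bash
python3 -m crank '[{"tx":0,"ty":0,"tz":-12,"rx":0,"ry":0,"rz":0,"hand":1},{"tx":0,"ty":0,"tz":-30,"rx":0,"ry":0,"rz":0,"hand":1},{"tx":-2,"ty":-25,"tz":-10,"rx":0,"ry":0,"rz":0,"hand":1},{"tx":-3,"ty":-25,"tz":0,"rx":0,"ry":0,"rz":0,"hand":1},{"tx":-3,"ty":-25,"tz":0,"rx":0,"ry":0,"rz":0,"hand":1},{"tx":0,"ty":0,"tz":0,"rx":0,"ry":0,"rz":0,"hand":1}]' >/dev/null; python3 - <<'E'
from h import *
st(); c=look(50,90.6,-9,9); look(0,93.5,-9,9); look(-50,91,-4,9)
d=c[0]; hsv=cv2.cvtColor(d['frame'],cv2.COLOR_BGR2HSV); g=cv2.inRange(hsv,(45,120,50),(80,255,255))>0
P=cloud(c); Q=P[g&(P[...,2]>.1025)&(P[...,2]<.106)]; b=(Q[:,:2]-C)@RB*1e3; b=b[b[:,0]<-55]
print(len(b),np.percentile(b,[2,50,98],axis=0))
cv2.imwrite('pics/w4.png',d['frame'])
E
```

```text
t 12.7 box mm [-81.8 -58.7] tipz 140.5 Fbox [ 0.76 -0.28] 0.74 yaw -8.12
mark px 250 x0 1.86 y 53.84541518711951
orange 285 phi 0.355 0.738 turn from lo/hi edge 2.05 1.843
red 613 phi -0.32 0.246 turn from lo/hi edge 2.075 2.051
blue 293 phi -0.741 -0.453 turn from lo/hi edge 2.354 2.052
mark px 196 x0 1.8 y 2.3719490440747713
red 207 phi 0.354 0.737 turn from lo/hi edge 2.749 2.542
blue 470 phi -0.319 0.242 turn from lo/hi edge 2.776 2.747
green 206 phi -0.743 -0.461 turn from lo/hi edge 3.052 2.744
mark px 164 x0 1.92 y -47.41855976396591
yellow 357 phi -0.312 0.249 turn from lo/hi edge 0.683 0.654
orange 185 phi -0.744 -0.444 turn from lo/hi edge 0.951 0.661
1379 [[-90.46753643 -32.64823666]
 [-79.06314905 -22.54415579]
 [-67.09565985 -12.94686911]]
```

View pics/w4.png

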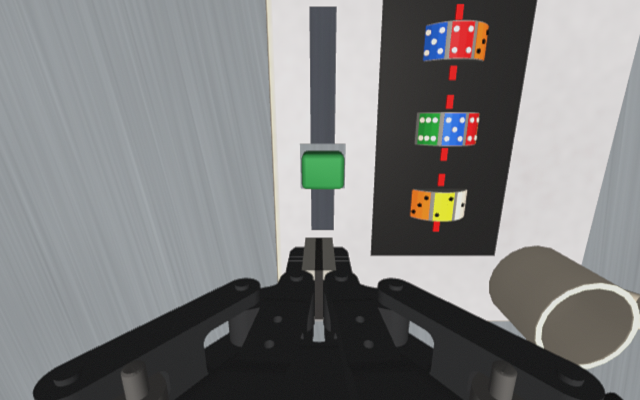

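Allowing for the oblique view (the middle wheel reads 2.76 for a true 2.80), the wheels stand at about 2.10, 2.80 and 0.70. The code is set: red at (463,40), blue at (453,130) and yellow at (445,205) by their marks. The tab at (322,168) has its right face at y≈−33, clear of the tip. Lowering and pushing left.

```bash
python3 -m crank '[{"tx":0,"ty":1,"tz":25,"rx":0,"ry":0,"rz":0,"hand":1},{"tx":0,"ty":0,"tz":20,"rx":0,"ry":0,"rz":0,"hand":1},{"tx":0,"ty":0,"tz":6,"rx":0,"ry":0,"rz":0,"hand":1},{"tx":5,"ty":0,"tz":0,"rx":0,"ry":0,"rz":0,"hand":1},{"tx":4,"ty":0,"tz":0,"rx":0,"ry":0,"rz":0,"hand":1},{"tx":3,"ty":0,"tz":0,"rx":0,"ry":0,"rz":0,"hand":1},{"tx":3,"ty":0,"tz":0,"rx":0,"ry":0,"rz":0,"hand":1},{"tx":3,"ty":0,"tz":0,"rx":0,"ry":0,"rz":0,"hand":1},{"tx":3,"ty":0,"tz":0,"rx":0,"ry":0,"rz":0,"hand":1}]'; python3 -c "
from h import *
st()"
```

```text
t: 13.98
tcp_pos: [0.4784, -0.0379, 0.1084]
ee_rot: [[0.141, 0.99, 0.0], [0.99, -0.141, -0.0], [-0.0, 0.0, -1.0]]
contact_force: [-0.0, -4.6, 3.1]
width: -0.0003
finger_force: 2.2
t 13.97 box mm [-77.9 -37.4] tipz 89.4 Fbox [ 0.64 -4.58] 3.12 yaw -8.13
```

```bash
python3 -m crank '[{"tx":3,"ty":0,"tz":0,"rx":0,"ry":0,"rz":0,"hand":1},{"tx":3,"ty":0,"tz":0,"rx":0,"ry":0,"rz":0,"hand":1},{"tx":3,"ty":0,"tz":0,"rx":0,"ry":0,"rz":0,"hand":1},{"tx":3,"ty":0,"tz":0,"rx":0,"ry":0,"rz":0,"hand":1},{"tx":3,"ty":0,"tz":0,"rx":0,"ry":0,"rz":0,"hand":1},{"tx":3,"ty":0,"tz":0,"rx":0,"ry":0,"rz":0,"hand":1},{"tx":3,"ty":0,"tz":0,"rx":0,"ry":0,"rz":0,"hand":1},{"tx":3,"ty":0,"tz":0,"rx":0,"ry":0,"rz":0,"hand":1},{"tx":3,"ty":0,"tz":0,"rx":0,"ry":0,"rz":0,"hand":1},{"tx":2,"ty":0,"tz":0,"rx":0,"ry":0,"rz":0,"hand":1}]'>/dev/null; python3 - <<'E'
from h import *
st(); c=cam('wrist'); d=c[0]
hsv=cv2.cvtColor(d['frame'],cv2.COLOR_BGR2HSV); g=cv2.inRange(hsv,(45,120,50),(80,255,255))>0
P=cloud(c); Q=P[g&(P[...,2]>.1025)&(P[...,2]<.106)]; b=(Q[:,:2]-C)@RB*1e3; b=b[b[:,0]<-55]
print(len(b),np.percentile(b,[2,50,98],axis=0))
E
```

```text
t 15.22 box mm [-78.1  -7.9] tipz 89.2 Fbox [ 2.35 -4.94] 3.13 yaw -8.09
2362 [[-90.51096614   4.46564754]
 [-78.87527022  14.93404866]
 [-67.15475156  24.34642192]]
```

The tab has moved about 37 mm. Finishing in small steps to find the end stop.

```bash
for i in 1; do python3 -m crank '[{"tx":1,"ty":0,"tz":0,"rx":0,"ry":0,"rz":0,"hand":1},{"tx":1,"ty":0,"tz":0,"rx":0,"ry":0,"rz":0,"hand":1},{"tx":0,"ty":0,"tz":0,"rx":0,"ry":0,"rz":0,"hand":1}]'>/dev/null; python3 -c "
from h import *
st()"; done
python3 -m crank '[{"tx":1,"ty":0,"tz":0,"rx":0,"ry":0,"rz":0,"hand":1},{"tx":0,"ty":0,"tz":0,"rx":0,"ry":0,"rz":0,"hand":1}]'>/dev/null; python3 -c "
from h import *
st()"
```

```text
t 15.65 box mm [-78.1  -6. ] tipz 89.1 Fbox [ 1.45 -3.17] 0.47 yaw -8.09
t 15.9 box mm [-78.1  -5.4] tipz 89.2 Fbox [ 1.9  -4.53] 1.63 yaw -8.12
```

```bash
python3 -m crank '[{"tx":1,"ty":0,"tz":0,"rx":0,"ry":0,"rz":0,"hand":1},{"tx":0,"ty":0,"tz":0,"rx":0,"ry":0,"rz":0,"hand":1}]'>/dev/null; python3 -c "
from h import *
st()"
python3 -m crank '[{"tx":1,"ty":0,"tz":0,"rx":0,"ry":0,"rz":0,"hand":1},{"tx":0,"ty":0,"tz":0,"rx":0,"ry":0,"rz":0,"hand":1}]'>/dev/null; python3 -c "
from h import *
st()"
```

```text
t 16.15 box mm [-78.2  -5.3] tipz 89.2 Fbox [ 1.45 -8.24] 1.84 yaw -8.18
t 16.4 box mm [-78.2  -5.2] tipz 89.2 Fbox [  2.72 -12.32] 1.96 yaw -8.24
```

The tab stopped with the force rising to 12 N, so that is the end stop. Backing off, lifting and checking.

```bash
python3 -m crank '[{"tx":-6,"ty":0,"tz":0,"rx":0,"ry":0,"rz":0,"hand":1},{"tx":-12,"ty":0,"tz":0,"rx":0,"ry":0,"rz":0,"hand":1},{"tx":0,"ty":0,"tz":-25,"rx":0,"ry":0,"rz":0,"hand":1},{"tx":-15,"ty":0,"tz":-30,"rx":0,"ry":0,"rz":0,"hand":1},{"tx":-20,"ty":20,"tz":-35,"rx":0,"ry":0,"rz":0,"hand":1},{"tx":-10,"ty":30,"tz":-20,"rx":0,"ry":0,"rz":0,"hand":1},{"tx":0,"ty":20,"tz":0,"rx":0,"ry":0,"rz":0,"hand":1},{"tx":0,"ty":0,"tz":0,"rx":0,"ry":0,"rz":0,"hand":1}]' >/dev/null; python3 - <<'E'
from h import *
st(); c=look(50,90.6,-9,9); look(0,93.5,-9,9); look(-50,91,-4,9)
d=c[0]; hsv=cv2.cvtColor(d['frame'],cv2.COLOR_BGR2HSV); g=cv2.inRange(hsv,(45,120,50),(80,255,255))>0
P=cloud(c); Q=P[g&(P[...,2]>.1025)&(P[...,2]<.106)]; b=(Q[:,:2]-C)@RB*1e3; b=b[b[:,0]<-55]
print(len(b),np.percentile(b,[2,50,98],axis=0))
cv2.imwrite('pics/w5.png',d['frame'])
E
```

```text
t 17.4 box mm [ -7.4 -66.3] tipz 199.1 Fbox [0.27 0.15] -0.16 yaw -8.11
mark px 146 x0 0.87 y 55.58258249373642
orange 195 phi 0.408 0.728 turn from lo/hi edge 2.103 1.833
red 364 phi -0.293 0.301 turn from lo/hi edge 2.102 2.106
blue 146 phi -0.742 -0.44 turn from lo/hi edge 2.353 2.065
mark px 113 x0 1.22 y 0.6742109419297564
red 149 phi 0.396 0.724 turn from lo/hi edge 2.791 2.529
blue 280 phi -0.302 0.281 turn from lo/hi edge 2.793 2.786
green 96 phi -0.723 -0.457 turn from lo/hi edge 3.072 2.748
mark px 102 x0 1.28 y -47.164594383558594
yellow 238 phi -0.293 0.289 turn from lo/hi edge 0.702 0.694
orange 117 phi -0.742 -0.415 turn from lo/hi edge 0.953 0.69
925 [[-89.85771287   6.58262153]
 [-78.04501347  16.47062965]
 [-66.78547841  26.2356829 ]]
```

View pics/w5.png

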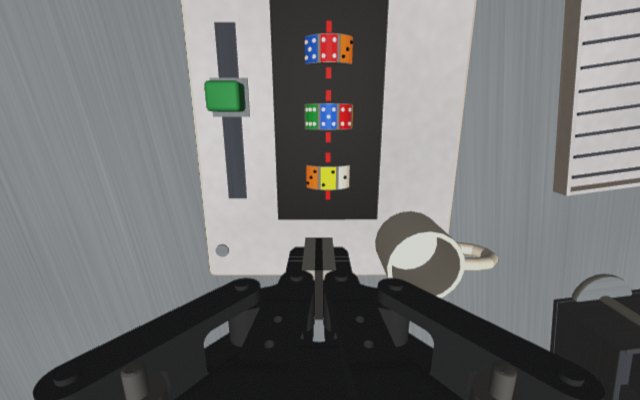

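The wheels read 2.10, 2.79 and 0.70, with red at (328,48), blue at (328,117) and yellow at (328,178) all on the marks, and the tab at (224,96). It travelled about 39 mm of a possible 45, depending on where it started. I'll push again at another height to make sure this is the real stop and not the finger catching.

```bash
python3 - <<'E'
from h import *
c=cam('wrist')
for uv in((225,22),(238,198)): print((RB.T@(ray(c,*uv,.08)[:2]-C)*1e3).round(1))
E
python3 -m crank '[{"tx":0,"ty":-25,"tz":0,"rx":0,"ry":0,"rz":0,"hand":1},{"tx":0,"ty":-25,"tz":0,"rx":0,"ry":0,"rz":0,"hand":1},{"tx":12,"ty":-22.6,"tz":25,"rx":0,"ry":0,"rz":0,"hand":1},{"tx":15,"ty":0,"tz":30,"rx":0,"ry":0,"rz":0,"hand":1},{"tx":15,"ty":0,"tz":30,"rx":0,"ry":0,"rz":0,"hand":1},{"tx":5,"ty":0,"tz":18,"rx":0,"ry":0,"rz":0,"hand":1},{"tx":5,"ty":0,"tz":0,"rx":0,"ry":0,"rz":0,"hand":1},{"tx":3,"ty":0,"tz":0,"rx":0,"ry":0,"rz":0,"hand":1},{"tx":3,"ty":0,"tz":0,"rx":0,"ry":0,"rz":0,"hand":1},{"tx":2,"ty":0,"tz":0,"rx":0,"ry":0,"rz":0,"hand":1},{"tx":1,"ty":0,"tz":0,"rx":0,"ry":0,"rz":0,"hand":1},{"tx":0,"ty":0,"tz":0,"rx":0,"ry":0,"rz":0,"hand":1}]' >/dev/null; python3 -c "
from h import *
st()"
```

```text
[-80.9  71.2]
[-80.8 -68.7]
t 19.1 box mm [-80.6  -5.5] tipz 96.4 Fbox [ 0.27 -1.93] 1.88 yaw -8.13
```

```bash
for k in 1; do python3 -m crank '[{"tx":1,"ty":0,"tz":0,"rx":0,"ry":0,"rz":0,"hand":1},{"tx":0,"ty":0,"tz":0,"rx":0,"ry":0,"rz":0,"hand":1}]' >/dev/null; python3 -c "
from h import *
st()"; done
python3 -m crank '[{"tx":1,"ty":0,"tz":0,"rx":0,"ry":0,"rz":0,"hand":1},{"tx":0,"ty":0,"tz":0,"rx":0,"ry":0,"rz":0,"hand":1}]' >/dev/null; python3 -c "
from h import *
st()"
python3 -m crank '[{"tx":0.7,"ty":0,"tz":0,"rx":0,"ry":0,"rz":0,"hand":1},{"tx":0,"ty":0,"tz":0,"rx":0,"ry":0,"rz":0,"hand":1}]' >/dev/null; python3 -c "
from h import *
st()"
```

```text
t 19.35 box mm [-80.6  -5.3] tipz 96.3 Fbox [ 0.23 -6.66] 4.53 yaw -8.18
t 19.6 box mm [-80.6  -5.2] tipz 96.3 Fbox [ 1.77 -8.94] 4.61 yaw -8.24
t 19.85 box mm [-80.6  -5.1] tipz 96.3 Fbox [  1.67 -12.12] 4.21 yaw -8.28
```

It stalls at exactly the same spot (y = −5.2) from a different height and side position, so this is the hard end stop. Retreating and handing in.

```bash
python3 -m crank '[{"tx":-6,"ty":0,"tz":0,"rx":0,"ry":0,"rz":0,"hand":1},{"tx":-12,"ty":0,"tz":0,"rx":0,"ry":0,"rz":0,"hand":1},{"tx":0,"ty":0,"tz":-25,"rx":0,"ry":0,"rz":0,"hand":1},{"tx":-15,"ty":0,"tz":-30,"rx":0,"ry":0,"rz":0,"hand":1},{"tx":-20,"ty":20,"tz":-35,"rx":0,"ry":0,"rz":0,"hand":1},{"tx":-10,"ty":30,"tz":-20,"rx":0,"ry":0,"rz":0,"hand":1},{"tx":0,"ty":20,"tz":0,"rx":0,"ry":0,"rz":0,"hand":1},{"tx":0,"ty":0,"tz":0,"rx":0,"ry":0,"rz":0,"hand":1}]' >/dev/null; python3 - <<'E'
from h import *
st(); c=look(50,90.6,-9,9); look(0,93.5,-9,9); look(-50,91,-4,9)
print(order.job_done())
E
```

```text
t 20.85 box mm [ -9.8 -65.8] tipz 206.2 Fbox [-0.92 -0.63] -0.17 yaw -8.13
mark px 137 x0 0.79 y 52.67057039156573
orange 171 phi 0.422 0.73 turn from lo/hi edge 2.117 1.835
red 340 phi -0.287 0.291 turn from lo/hi edge 2.108 2.096
blue 143 phi -0.746 -0.438 turn from lo/hi edge 2.349 2.067
mark px 110 x0 1.17 y 2.7513440466740855
red 124 phi 0.421 0.723 turn from lo/hi edge 2.816 2.528
blue 278 phi -0.296 0.269 turn from lo/hi edge 2.799 2.774
green 89 phi -0.726 -0.454 turn from lo/hi edge 3.069 2.751
mark px 98 x0 1.37 y -48.79212920649095
yellow 222 phi -0.286 0.273 turn from lo/hi edge 0.709 0.678
orange 113 phi -0.742 -0.409 turn from lo/hi edge 0.953 0.696
the job is handed in; nothing more can be done
None
```

The code 4-5-2 is set (wheels read 2.10, 2.79 and 0.69 rad), then the latch was slid left until it stalled at the same spot on two separate pushes of about 12 N; I measured about 39 mm of travel, and the job is handed in at 21 s.

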